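# Torque the rotor lid nut with the click wrench and stow the wrench

## Robot

A 6-joint arm with a two-finger parallel gripper is mounted at the origin on the work surface. World frame = base frame: x ahead of the robot, y to its left, z up, the work surface at z = 0. Lengths are in m, angles in rad, forces in N, time in s.
With the tool pointing down it reaches from about 0.3 to 0.875 m from the base axis. Payload 6.4 kg.
Tool frame: the origin (TCP) lies on the centre line of the jaws, within the pads' length; the fingertips stand 25 mm ahead of it and the grasp point (between the pads) lies 6 mm ahead of it (ctrl.tip_reach is the distance from the TCP to the fingertips, in m); z points along the fingers, y is the line along which they close (so a half turn about z gives the same grasp; the last joint's range is limited). The gripper opens to 85 mm and grips with 20 to 120 N. Pads are 22 mm wide; open, the fingers measure 114 mm over their backs; the gripper's body (76 mm by 85 mm) begins 54 mm behind the grasp point. The pads swing forward as they close: fully open they stand 13 mm farther back than shut.
Start: joints at [0.993, 0.181, 1.607, -0, 1.354, -0.206], TCP at [0.209, 0.536, 0.256] pointing down, gripper open.
Joint ranges: [-2.99, 2.99], [-0.89, 2.07], [0.3, 2.58], [-1.14, 4.28], [0, 2.63], [-3.12, 3.12]. Speed limits (rad/s): [2.57, 2.57, 3.01, 3.14, 3.14, 3.14].

## Interface

Orientations are given as a unit quaternion [w, x, y, z].
In Python, from bench import ctrl gives the robot as it stands.
- The arm moves only by the tool servo_tool, never from a script. Its argument "motion" is a list that holds one entry, the list of rows, each a list of 5 numbers: the shift along the tool's x, y, z in cm, then the turn about the tool's z in degrees, then the closure, from -1 (fully open) to 1 (shut). In form: [[[dx, dy, dz, twist, claw], ...]]. A call has 1 to 5 rows; each row is the pose to reach, as a shift and turn from the pose commanded when the call began, along the tool's axes at that moment; what a row does not reach only later rows make up. A row lasts 1/10 s, in which the tool goes at most 50 mm and 8.59 degrees, less where a joint would pass 70% of its speed; a pose out of reach is approached as far as the arm can. A call with a gripper value outside its range is refused whole. The fingers move at their own pace and stop on an object; the grip force is fixed at half the most. Time passes only in rows, so rows that repeat a pose let the fingers close. It gives the time, the measured TCP pose, the force, the opening and the grip force at its end, in the units of the state.
- ctrl.get_obs(): the state, without advancing time (a new reading comes with each control period).
- ctrl.camera(name): name is "scene" or "top" or "wrist"; returns a dict with "pixels" (480x640x3 uint8, red, green, blue), "depth" (480x640 float32, m along the optical axis (not along the pixel's ray), 0 where there is no reading), "fx", "fy", "cx", "cy" (pixels), "k1" (the pictures are not rectified: a ray, as slopes to the right and down, at radius r is drawn at 1 + k1 r^2 times it, then the intrinsics apply), "R" (3x3) and "t" (3): a world point X has camera coordinates R X + t; the wrist camera has in their place "hand_eye" (4x4, takes a point from camera to tool coordinates, whose origin is the TCP and whose axes are the flange's). Camera axes: x right, y down, z forward; pixel columns grow to the right and rows downward; lengths in m; the calibration is good to about 2 mm. A picture is of the moment at which its call begins: read the wrist's pose just before it.
- ctrl.hand_in(): hands the job in; it is judged then, once.
The state is a dict: "time_s": time; "q": joint angles; "dq": joint speeds; "joint_efforts": joint torques, N m; "eef_pos": TCP position; "eef_rot": TCP orientation; "wrist_force": force on the tool from outside, world axes, zero at the start; "torque": the same for the moment, N m; "opening": opening from 0.0 (shut) to 1.0 (fully open); "grasp_force": force on a finger pad.
Only numpy, scipy, OpenCV 4.12 (cv2) and the standard library are available. Lean on these libraries where they do the work, as an engineer would, in place of code of your own. Each camera call takes 0.05 s, during which the arm holds its last target. There are 200 camera calls.

## Task

Pick up the click wrench from the bench, set its ring fully down over the hex nut on top of the centrifuge rotor and let go of it; then take it by its black grip and turn it clockwise (seen from above) until the nut is tight and the handle visibly breaks away at its joint, without bending the handle on to its end stop. Then lift the wrench off and lay it gently, without dropping it, fully home in the matching recess of the grey tool tray, leaving the nut tight. Leave the tube rack, the tube stand and the tissue box where they are.

Things in the scene. Friction and masses are not known exactly. Their poses are not given: they have to be found in the camera images.
- wrench: Loose click-type ring wrench, steel with black grip, 0.44 kg, 24 mm thick all along, lying flat, right way up. Origin: centre of the ring at the underside; x runs along the wrench to the handle's end at +0.167 m, z up. Ring: open hexagon 50 mm across flats (flats face +x and every 60 deg), outside 67 mm across flats, 77 mm over corners. Straight steel neck 22 mm wide from x = 0.034 to 0.066.
- neck (a point): Balance point of the wrench, on its steel neck 50 mm from the ring centre, at half thickness (12 mm above the underside): lift it here, across the 22 mm width. Axes as the wrench's. The handle's pivot (vertical axis) lies 12 mm further on, 62 mm from the ring centre.
- handle (a joint): Breakaway joint of the wrench, rad: 0 straight, grows as the handle bends clockwise (from above) relative to the neck; end stop at 0.6. A preloaded spring keeps it straight up to 0.5 N m about the pivot (6 N sideways at the grip), then it gives, rising to 0.8 N m at 0.5 rad; springs back when released. Clicked: 0.15 or more. Overbent: 0.5 or more.
- grip (a point): In the black grip (24 mm wide and high, from 95 to 167 mm from the ring centre), 145 mm from the ring centre when straight, at half thickness; x along the handle to its end, z up. Between neck and grip the handle is a 16 mm wide tube.
- nut (a joint): Rotation of the nut, rad, growing clockwise seen from above (tightening); it turns with light friction (0.12 N m) and comes up hard tight at 1.4. At the start 0.4 to 0.9 rad of turning are left.
- nut_seat (a point): On the nut's axis, on the flat top of the rotor lid, 78 mm above the bench: the underside of the ring rests here when fully down. Turns with the nut; x points to the middle of a hex flat (flats every 60 deg), z up. The hex stands 30 mm above it, 46 mm across flats, its top 9 mm a round cone narrowing from 46 to 34 mm. The ring has about 10 deg of free play on it either way.
- rotor: Dark centrifuge rotor, 156 mm across, on a fixed stand on the bench; origin under its centre on the bench. Its lid is flat on top, 148 mm across, 78 mm above the bench, with the hex nut in the middle; the seated wrench lies flat on it, its grip overhanging the edge. After a hard pull the ring binds on the nut: ease it back into its free play before lifting. Fixed.
- tray: Fixed grey tool tray, 240 x 124 x 24 mm, origin under its centre, long side along its x. Recess 18 mm deep in the wrench's outline, 3 mm clearance all round, floor 6 mm above the bench. A trough down to the floor, from x = -0.034 to 0.007, crosses the full width for fingers beside the neck. One way round only: ring at the -x end, handle to +x.
- tray_head (a point): On the recess floor (6 mm above the bench) where the centre of the wrench's ring belongs, at tray x = -0.065; axes as the tray's: the wrench's x must point along its x.
- tray_end (a point): On the recess floor, 145 mm from tray_head along tray x: straight below where the wrench's grip point belongs.
- tube_rack: Loose pink tube rack, 70 x 200 x 28 mm, origin under its centre; bystander.
- tube_stand: Loose round green tube stand, 100 mm across, 35 mm high, with one capped tube rising to 72 mm; origin under its centre; bystander.
- tissue_box: Loose tissue box, 110 x 120 x 70 mm, origin under its centre; bystander.

How it is judged:
On the way, in this order (a step that is already met when the one before it is completed fails the run):
1. the wrench ring sits fully down on the nut and the fingers have let go of the wrench (horizontal distance between wrench and nut_seat below 0.005 m and z of wrench in the frame of nut_seat between -0.006 and 0.006 m and contact force between the fingers and wrench below 0.1 N), for 0.2 s.
2. with the ring seated, the nut is tight and the handle has broken away by 0.15 rad or more, pulled by the fingers (horizontal distance between wrench and nut_seat below 0.005 m and z of wrench in the frame of nut_seat between -0.006 and 0.006 m and value of joint nut above 1.32 rad and value of joint handle above 0.15 rad and contact force between the fingers and wrench above 1 N), for 0.1 s.
At the end, for the whole second after the job is handed in: The wrench lies fully home in the tray's recess, the right way round and level (ring centre within 7 mm and grip within 9 mm of their places, underside within 3 mm of the floor), straight, released and at rest; the nut is still tight (1.25 rad or more of 1.4) (horizontal distance between wrench and tray_head below 0.007 m and horizontal distance between grip and tray_end below 0.009 m and z of wrench in the frame of tray_head below 0.003 m and z of grip in the frame of tray_end below 0.016 m and angle between wrench's own z axis and vertical below 0.1 rad and value of joint nut above 1.25 rad and value of joint handle below 0.06 rad and linear speed of wrench below 0.02 m/s and angular speed of wrench below 0.2 rad/s); the robot touches nothing.
It fails at once if the handle is overbent on towards its end stop (0.5 rad or more) (value of joint handle above 0.5 rad).
It fails at once if the wrench is dropped: falling freely for more than about 30 mm (faster than 0.75 m/s with no finger on it) (contact force between the fingers and wrench below 0.05 N and linear speed of wrench above 0.75 m/s).
It fails at once if the tube rack is moved by more than 20 mm (distance of tube_rack from where it was at the start of the episode above 0.02 m).
It fails at once if the tube stand is moved by more than 20 mm (distance of tube_stand from where it was at the start of the episode above 0.02 m).
It fails at once if the tissue box is moved by more than 20 mm (distance of tissue_box from where it was at the start of the episode above 0.02 m).
It also fails if it takes over 72 s, if anything falls off the work surface, if the arm or the gripper's body presses on something with over 40 N, if the wrist force passes 120 N, or if a joint passes its speed limit or range.

## Working session

There is one attempt and no reset: what is moved stays moved. The work goes in short steps, Python scripts to look and compute and a tool call to move; the robot and the scene stay as the last step left them, time stands still between calls to the robot, and variables do not carry over. Pictures are saved under pics/ and viewed, at most 10 in all, crops included, and the job is handed in when it is done.

Besides the shell and the picture viewer there is one more tool, called after ">>>" as name([rows], argument=value, ...), one row to a line, values as JSON. servo_tool: Moves the arm, as the interface text tells. Its arguments: {"type":"object","properties":{"motion":{"type":"array"}},"required":["motion"]}

```bash
ls; mkdir -p pics
cat > h.py <<'E'
import numpy as np, cv2
from bench import ctrl
from scipy.spatial.transform import Rotation as Ro
def cam(n):
    o=ctrl.get_obs(); c=ctrl.camera(n)
    if n=='wrist':
        q=o['eef_rot']; T=np.eye(4); T[:3,:3]=Ro.from_quat([q[1],q[2],q[3],q[0]]).as_matrix(); T[:3,3]=o['eef_pos']
        W=T@np.array(c['hand_eye']); c['C2W']=W
    else:
        W=np.eye(4); W[:3,:3]=np.array(c['R']).T; W[:3,3]=-np.array(c['R']).T@np.array(c['t']); c['C2W']=W
    return c
def rays(c,uv):
    K=np.array([[c['fx'],0,c['cx']],[0,c['fy'],c['cy']],[0,0,1.]])
    p=cv2.undistortPoints(np.float64(uv).reshape(-1,1,2),K,np.array([c['k1'],0,0,0.])).reshape(-1,2)
    return np.c_[p,np.ones(len(p))]
def onplane(c,uv,z):
    d=rays(c,uv)@c['C2W'][:3,:3].T; o=c['C2W'][:3,3]
    return o+d*((z-o[2])/d[:,2])[:,None]
def bydepth(c,uv):
    uv=np.array(uv).reshape(-1,2); z=c['depth'][uv[:,1].astype(int),uv[:,0].astype(int)]
    return (rays(c,uv)*z[:,None])@c['C2W'][:3,:3].T+c['C2W'][:3,3]
def cloud(c):
    v,u=np.mgrid[0:480,0:640]; uv=np.c_[u.ravel(),v.ravel()]
    return bydepth(c,uv).reshape(480,640,3)
def save(n,c): cv2.imwrite('pics/'+n+'.png',c['pixels'][:,:,::-1])
E
python3 - <<'E'
from h import *
for n in ['top','scene']:
    c=cam(n); save(n+'0',c); np.savez(n+'0.npz',**c); print(n,c['C2W'].round(3).tolist(),c['fx'],c['k1'])
print(ctrl.get_obs())
E
```

```text
pics
top [[0.024, -0.991, 0.133, 0.475], [-0.999, -0.027, -0.024, 0.005], [0.028, -0.133, -0.991, 1.164], [0.0, 0.0, 0.0, 1.0]] 533.1183347667687 0.045160645551885224
scene [[-0.412, 0.767, -0.491, 1.068], [0.911, 0.34, -0.234, 0.221], [-0.013, -0.544, -0.839, 0.864], [0.0, 0.0, 0.0, 1.0]] 506.7713639791693 -0.13921136703847467
{'time_s': 0.1, 'q': array([ 9.92732763e-01,  1.81455116e-01,  1.60789863e+00, -8.79670483e-07,
        1.35378205e+00, -2.06306723e-01]), 'dq': array([-0.00165798, -0.00099089,  0.00101139, -0.0018433 , -0.00134275,
        0.00129105]), 'joint_efforts': array([ 4.43439376e-04, -4.45878267e+01, -3.52235699e+01, -1.84131463e-04,
        4.29120482e-03,  2.64191851e-05]), 'eef_pos': array([0.20860821, 0.53534423, 0.25548528]), 'eef_rot': array([-2.94504694e-04,  1.84809745e-01,  9.82774014e-01, -7.13155632e-04]), 'wrist_force': array([-0.41537653, -0.15942615, -0.63721266]), 'torque': array([ 0.02756939, -0.03302774, -0.04902708]), 'grasp_force': 0.0, 'opening': 1.0033038226491129}
```

View pics/top0.png

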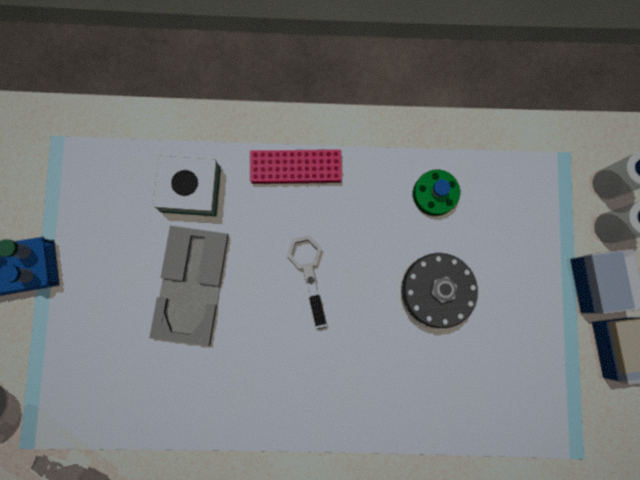

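View pics/scene0.png

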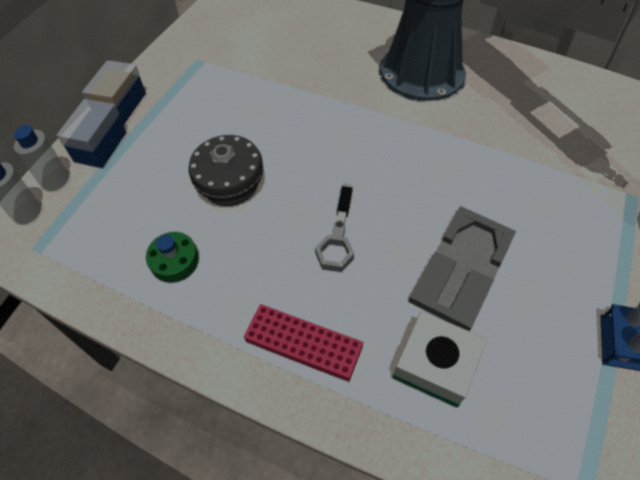

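Top view: ring at about (305,253), black grip end at (321,328), rotor (440,290) with nut (445,289), and tray with its ring recess at (188,318) and handle slot at (200,240). The scene view agrees: ring (335,252), nut (222,152), tray ring recess (475,238).

```bash
cat > m1.py <<'E'
from h import *
def ld(n): 
    d=np.load(n+'0.npz'); return {k:(d[k] if d[k].ndim else float(d[k])) for k in d.files}
t,s=ld('top'),ld('scene')
def stat(c,box,thr_lo,name):
    x0,y0,x1,y1=box; P=cloud(c)[y0:y1,x0:x1]; z=P[...,2]
    print(name,'z pct',np.percentile(z,[5,25,50,75,95]).round(4))
    return P
for nm,c,bx in [('top',t,[(285,230,335,335),(420,270,470,308),(150,225,230,348)]),('scene',s,[(312,180,358,275),(205,138,240,165),(405,205,518,330)])]:
    for b,l in zip(bx,['wrench','nut','tray']): stat(c,b,0,nm+' '+l)
# wrench: ring hole & grip, each view
def blob(c,mask,box):
    m=np.zeros((480,640),np.uint8); x0,y0,x1,y1=box; m[y0:y1,x0:x1]=mask[y0:y1,x0:x1]; 
    k,l,st,ce=cv2.connectedComponentsWithStats(m); i=1+np.argmax(st[1:,4]); return (l==i).astype(np.uint8),ce[i],st[i]
for nm,c,gb,rb in [('top',t,(295,285,335,335),(280,228,332,270)),('scene',s,(330,175,362,222),(308,228,362,278))]:
    g=cv2.cvtColor(c['pixels'],cv2.COLOR_RGB2GRAY)
    m,ce,st=blob(c,(g<60).astype(np.uint8),gb)
    r=cv2.minAreaRect(np.argwhere(m)[:,::-1].astype(np.float32)); 
    print(nm,'grip',ce,st,'rect',r, onplane(c,[ce],.024).round(4))
    # hole: dark/light edges within ring: print gray crop stats
    x0,y0,x1,y1=rb; z=cloud(c)[...,2]
    print((z[y0:y1:2,x0:x1:2]*1000).astype(int) if nm=='top' else '')
    big=cv2.resize(c['pixels'][y0-10:y1+70 if nm=='top' else y1+10,x0-10:x1+10][:,:,::-1],None,fx=5,fy=5,interpolation=cv2.INTER_CUBIC)
E
python3 m1.py
```

```text
top wrench z pct [-0.0029 -0.0005  0.0013  0.0041  0.025 ]
top nut z pct [0.0752 0.0776 0.0793 0.0952 0.1095]
top tray z pct [-0.0021  0.0018  0.0063  0.0224  0.0257]
scene wrench z pct [-0.0001  0.0017  0.0033  0.0191  0.0266]
scene nut z pct [0.0768 0.0788 0.0811 0.1044 0.1106]
scene tray z pct [-0.0001  0.0021  0.0062  0.024   0.0277]
top grip [317.21993127 309.94501718] [310 295  16  31 291] rect ((317.1769714355469, 309.766845703125), (29.156784057617188, 10.04372501373291), 77.00537872314453) [[ 0.4799 -0.0197  0.024 ]]
[[   3    1    3   -1    0    0    1    1    2   -1    1   -1   -1    2
     1   -1   -1    0    1    2    3    2   -2    0    0    2]
 [   0    4    0   -2    1    0   -1    0    0    3   -1    0    0    1
     0    2    1    1   -2    2   -1    0    0    4    2    0]
 [  -1   -2    0    1    1   -4    2    0    2    5    0    1   -2    0
     1    1    5    2    0   -2    0   -1   -1    0   -2    1]
 [  -3    3    2    0    2    4    0    2   -4    5    0   -1    0    0
     2   -1    2    2    0    3    0    3    2   -1    2    0]
 [   6    1    0    1   -2  
[... 1765 characters left out ...]
 26   23   26    0   -2    1   -1
     0   25   24   24   22    0    0    0    0    0   -4    1]
 [   1    4    0    0   -1   -3   -1    4   22   25   23   20   22   21
    26   24   22   27   20    0    1    2    3    0    1 1163]
 [   1    2    1    0    0    1    0    0    8   25   24   21   22   21
    27   26   23   -2    1    5    0    1    0    1    0    5]
 [  -2    0   -3    3   -1    1    3    2    0   14   20   17   24   23
    18   17   24    1    0    1   -2    1    2    2   -5   -2]]
scene grip [344.52941176 199.13970588] [337 187  15  28 272] rect ((344.3653869628906, 199.67306518554688), (10.786385536193848, 27.064023971557617), 11.309932708740234) [[ 0.4823 -0.015   0.024 ]]
```

```bash
cat > m2.py <<'E'
from m1 import t,s
from h import *
def pts(c,lo,hi,xy,r):
    P=cloud(c).reshape(-1,3); d=np.hypot(*(P[:,:2]-xy).T); return P[(P[:,2]>lo)&(P[:,2]<hi)&(d<r)]
def circ(p): (x,y),r=cv2.minEnclosingCircle((p[:,:2]*1000).astype(np.float32)); return np.array([x,y])/1000,r/1000
for n,c in [('top',t),('scene',s)]:
    g=onplane(c,[(317.2,309.9)] if n=='top' else [(344.5,199.1)],.024)[0]
    ring0=bydepth(c,[(305,253)] if n=='top' else [(335,252)])[0][:2]
    p=pts(c,.016,.033,ring0,.046); h=cv2.convexHull((p[:,:2]*1e4).astype(np.float32)); 
    ax=(g[:2]-ring0); ax/=np.linalg.norm(ax)
    q=p[(p[:,:2]-ring0)@ax<.034]
    for _ in range(3):
        C,r=circ(q); q=p[((p[:,:2]-C)@ax<.036)&(np.hypot(*(p[:,:2]-C).T)<.046)]
    a=g[:2]-C
    print(n,'ring',C.round(4),r,'z',np.median(q[:,2]).round(4),'grip',g[:2].round(4),'dist',np.hypot(*a).round(4),'yaw',np.degrees(np.arctan2(a[1],a[0])).round(2))
    # rotor / nut
    nt=bydepth(c,[(445,289)] if n=='top' else [(222,152)])[0]; print('nut guess',nt.round(3))
    lid=pts(c,.072,.083,nt[:2],.1); C,r=circ(lid); print('lid circ',C.round(4),r,np.median(lid[:,2]).round(4),'mid',lid[:,:2].mean(0).round(4))
    nu=pts(c,.088,.118,nt[:2],.04); C,r=circ(nu); print('nut circ',C.round(4),r,nu[:,:2].mean(0).round(4),'top',np.percentile(nu[:,2],[50,90]).round(4),len(nu))
    # tray
    tg=bydepth(c,[(190,290)] if n=='top' else [(465,265)])[0]; 
    tp=pts(c,.018,.03,tg[:2],.14); tp=tp[tp[:,0]<.62+9]
    r=cv2.minAreaRect((tp[:,:2]*1000).astype(np.float32)); print('tray',tg.round(3),r,np.median(tp[:,2]).round(4))
E
python3 m2.py | grep -v pct
```

```text
top grip [317.21993127 309.94501718] [310 295  16  31 291] rect ((317.1769714355469, 309.766845703125), (29.156784057617188, 10.04372501373291), 77.00537872314453) [[ 0.4799 -0.0197  0.024 ]]
[[   3    1    3   -1    0    0    1    1    2   -1    1   -1   -1    2
     1   -1   -1    0    1    2    3    2   -2    0    0    2]
 [   0    4    0   -2    1    0   -1    0    0    3   -1    0    0    1
     0    2    1    1   -2    2   -1    0    0    4    2    0]
 [  -1   -2    0    1    1   -4    2    0    2    5    0    1   -2    0
     1    1    5    2    0   -2    0   -1   -1    0   -2    1]
 [  -3    3    2    0    2    4    0    2   -4    5    0   -1    0    0
     2   -1    2    2    0    3    0    3    2   -1    2    0]
 [   6    1    0    1   -2    1    3    0    4    3    0    0   24   26
    22   25    1    0    2   -1    0   -3   -1    0    1    1]
 [  -2    1    1    0    0    3    1   21   23   18   25   24   19   25
    22   23   25    0   -3    0    1    1 1163    0    0   -2]
 [   0   -3    6    3    0    1   25   24   24   23   26   24   18   11
    -2   22   23   20    1
[... 2288 characters left out ...]
07724337005615234 0.0782 mid [ 0.5261 -0.2686]
nut circ [ 0.5275 -0.2704] 0.026786792755126954 [ 0.5273 -0.2677] top [0.1062 0.1105] 486
tray [0.516 0.254 0.005] ((526.933837890625, 253.18597412109375), (126.2385482788086, 241.41104125976562), 83.42507934570312) 0.0231
scene ring [0.6035 0.0148] 0.03812204360961914 z 0.0248 grip [ 0.4822 -0.0151] dist 0.1249 yaw -166.15
nut guess [ 0.531 -0.264  0.108]
lid circ [ 0.5297 -0.2665] 0.07865219879150391 0.0787 mid [ 0.5354 -0.2608]
nut circ [ 0.5288 -0.2672] 0.026573007583618163 [ 0.5342 -0.2618] top [0.1052 0.1106] 422
tray [0.523 0.259 0.008] ((527.2109375, 256.35711669921875), (125.54533386230469, 246.18740844726562), 83.71969604492188) 0.0249
```

>>> servo_tool([
  [[-3.5, -2.5, 0.4, 0, -1], [-7, -5, 0.8, 0, -1], [-10.4, -7.5, 1.2, 0, -1], [-13.8, -10, 1.5, 0, -1], [-17.2, -12.4, 1.8, 0, -1]],
])

```text
time_s: 0.6
eef_pos: [0.3243, 0.3561, 0.2378]
eef_rot: [-0.0, 0.185, 0.983, -0.0]
wrist_force: [1.4, -0.1, -0.2]
opening: 1.0
grasp_force: 0.0
```

>>> servo_tool([
  [[-3.5, -2.5, 0.4, 0, -1], [-7, -5, 0.8, 0, -1], [-10.4, -7.5, 1.2, 0, -1], [-13.8, -10, 1.5, 0, -1], [-17.2, -12.4, 1.8, 0, -1]],
])

```text
time_s: 1.1
eef_pos: [0.4396, 0.178, 0.2199]
eef_rot: [-0.0, 0.185, 0.983, -0.0]
wrist_force: [0.7, 1.3, 0.2]
opening: 1.001
grasp_force: 0.0
```

>>> servo_tool([
  [[-3.5, -2.5, 0.4, -7, -1], [-7, -5, 0.8, -14, -1], [-10.4, -7.5, 1.2, -21, -1], [-13.8, -10, 1.5, -28, -1], [-17.2, -12.4, 1.8, -35.3, -1]],
])

```text
time_s: 1.6
eef_pos: [0.5549, 0.0, 0.2017]
eef_rot: [-0.0, -0.124, 0.992, 0.0]
wrist_force: [1.3, 0.6, -0.3]
opening: 0.997
grasp_force: 0.0
```

```bash
cat >> h.py <<'E'
def pose():
    o=ctrl.get_obs(); q=o['eef_rot']; M=Ro.from_quat([q[1],q[2],q[3],q[0]]).as_matrix(); return np.array(o['eef_pos']),M
def goto(x,y,z,Y):
    p,M=pose(); d=M.T@(np.array([x,y,z])-p)*100; cy=np.degrees(np.arctan2(M[1,1],M[0,1]))
    tw=-((Y-cy+180)%360-180); o=ctrl.get_obs()
    print('pos',p.round(4),'Y',cy.round(2),'tilt',M[:,2].round(3),'q6',o['q'][5].round(2),'t',o['time_s'],'shift cm',d.round(2),'twist',round(tw,2),'F',np.round(o['wrist_force'],2),'open',round(o['opening'],3),'gf',round(o['grasp_force'],1))
E
python3 - <<'E'
from h import *
print(ctrl.tip_reach)
goto(.5555,.0012,.2,104)
c=cam('wrist'); save('w1',c); np.savez('w1.npz',**c); print(c['hand_eye'])
E
```

```text
0.025
pos [0.5549 0.     0.2017] Y 104.27 tilt [-0.001  0.    -1.   ] q6 -2.03 t 1.6 shift cm [-0.09  0.1   0.17] twist 0.27 F [ 1.33  0.56 -0.25] open 0.997 gf 0.0
[[-5.30806624e-04 -9.53842037e-01 -3.00308319e-01  7.70322157e-02]
 [ 9.99999762e-01 -3.74032953e-04 -5.79531543e-04  6.96891943e-04]
 [ 4.40456340e-04 -3.00308555e-01  9.53842009e-01 -1.17526709e-01]
 [ 0.00000000e+00  0.00000000e+00  0.00000000e+00  1.00000000e+00]]
```

View pics/w1.png

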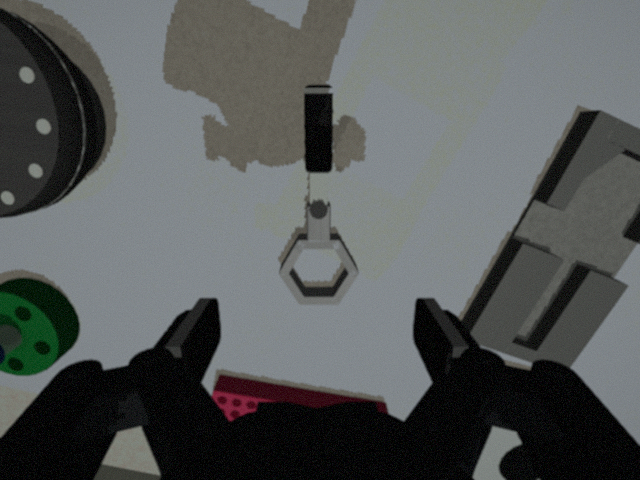

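Wrist view: the wrench stands upright in the picture, ring at (318,268), neck (318,222), grip (318,130), nicely aligned with the jaws.

```bash
cat > w.py <<'E'
from h import *
def wrench(c,guess,zlo,zhi,yaw=None):
    P=cloud(c).reshape(-1,3); P=P[(c['depth'].ravel()>.05)]
    g=np.array(guess); p=P[(P[:,2]>zlo)&(P[:,2]<zhi)]
    a=np.radians(yaw); u=np.array([np.cos(a),np.sin(a)])
    C=g.copy()
    for _ in range(4):
        d=p[:,:2]-C; q=p[(d@u<.034)&(np.hypot(*d.T)<.05)]
        (x,y),r=cv2.minEnclosingCircle((q[:,:2]*1000).astype(np.float32)); C=np.array([x,y])/1000
    d=p[:,:2]-C; n=np.array([-u[1],u[0]]); s=(d@u>.04)&(d@u<.175)&(abs(d@n)<.03); h=p[s]; l=h[:,:2]@u-C@u
    nn=((h[:,:2]-C)@n); 
    bins=np.arange(.04,.17,.01); cen=[((nn[(l>=b)&(l<b+.01)].min()+nn[(l>=b)&(l<b+.01)].max())/2 if ((l>=b)&(l<b+.01)).sum()>8 else np.nan) for b in bins]
    bc=bins+.005; ok=~np.isnan(cen); k=np.polyfit(bc[ok],np.array(cen)[ok],1)
    yw=yaw+np.degrees(np.arctan(k[0]))
    print('ring',C.round(4),'r',r,'z',np.percentile(q[:,2],[10,50,90]).round(4),'end',l.max().round(4),'handle z',np.median(h[:,2]).round(4),'yaw',yw.round(2),'off mm',(k[1]*1000).round(2),'cen',(np.array(cen)*1000).round(1))
    return C,yw
E
python3 - <<'E'
from w import *
d=np.load('w1.npz'); c={k:(d[k] if d[k].ndim else float(d[k])) for k in d.files}
print(onplane(c,[(318,268),(318,130)],.024).round(4))
wrench(c,(.604,.0133),.015,.035,-166)
E
```

```text
[[ 0.5989  0.0134  0.024 ]
 [ 0.4772 -0.0177  0.024 ]]
ring [0.6034 0.015 ] r 38.636146545410156 z [0.02   0.0236 0.0246] end 0.166 handle z 0.0236 yaw -165.47 off mm -0.22 cen [0.2 0.3 0.2 0.4 0.4 1.  0.7 0.9 1.1 1.1 1.2 1.3 0.9]
```

>>> servo_tool([
  [[-0.05, 0.2, 3.5, 0, -1], [-0.05, 0.2, 7.5, 0, -1], [-0.05, 0.2, 11.5, 0, -0.3], [-0.05, 0.2, 15, 0, -0.3], [-0.05, 0.2, 17.3, 0, -0.3]],
])

```text
time_s: 2.15
eef_pos: [0.5523, 0.0043, 0.0261]
eef_rot: [-0.002, -0.121, 0.993, 0.001]
wrist_force: [-1.1, -0.1, -0.3]
opening: 0.65
grasp_force: 0.0
```

>>> servo_tool([
  [[0, 0, 0, 0, -0.3], [0, 0, 0, 0, 1], [0, 0, 0, 0, 1], [0, 0, 0, 0, 1], [0, 0, 0, 0, 1]],
])

```text
time_s: 2.65
eef_pos: [0.5561, 0.0034, 0.0314]
eef_rot: [0.002, -0.122, 0.993, -0.001]
wrist_force: [-1.8, 0.2, 6.9]
opening: 0.248
grasp_force: 60.1
```

>>> servo_tool([
  [[0, 0, 0, 0, 1], [0, 0, 0, 0, 1], [0, 0, 0, 0, 1], [0, 0, -0.5, 0, 1], [0, 0, -1, 0, 1]],
])

```text
time_s: 3.15
eef_pos: [0.554, 0.0039, 0.0395]
eef_rot: [-0.0, -0.122, 0.993, 0.0]
wrist_force: [0.2, 0.1, -4.2]
opening: 0.241
grasp_force: 59.1
```

Run:
```python
from w import *
goto(.528,-.2688,.2,30)
```

```text
pos [0.554  0.0039 0.0395] Y 104.0 tilt [-0.001  0.    -1.   ] q6 -2.02 t 3.15 shift cm [  9.13 -25.83 -16.05] twist 74.0 F [ 0.16  0.09 -4.23] open 0.241 gf 59.1
```

>>> servo_tool([
  [[0, 0, -3, 0, 1], [0, 0, -7, 0, 1], [0, -1, -11, 0, 1], [1, -3, -15, 0, 1], [3, -5, -18, 0, 1]],
])

```text
time_s: 3.65
eef_pos: [0.5384, -0.0523, 0.2224]
eef_rot: [0.002, -0.123, 0.992, -0.001]
wrist_force: [0.5, -0.6, -3.1]
opening: 0.244
grasp_force: 59.8
```

>>> servo_tool([
  [[2, -2.5, -1, 0, 1], [4, -5.5, -2, 0, 1], [6.5, -9, -2, 0, 1], [8.5, -11.5, -2, 0, 1], [9.1, -11.9, -2, 0, 1]],
])

```text
time_s: 4.15
eef_pos: [0.4764, -0.1922, 0.2394]
eef_rot: [-0.0, -0.12, 0.993, -0.0]
wrist_force: [-0.7, 0.6, -4.6]
opening: 0.243
grasp_force: 59.8
```

>>> servo_tool([
  [[0, 0, 0, 0, 1], [0, 0, 0, 0, 1]],
])

```text
time_s: 4.35
eef_pos: [0.4779, -0.1887, 0.2391]
eef_rot: [-0.0, -0.122, 0.993, 0.0]
wrist_force: [1.2, 0.3, -4.8]
opening: 0.24
grasp_force: 59.8
```

Run:
```python
from w import *
goto(.477,-.189,.24,104)
c=cam('wrist'); save('w2',c); np.savez('w2.npz',**c)
p,M=pose(); 
wrench(c,p[:2]-.05*M[:2,0],p[2]-.025,p[2]+.012,-165.6)
P=cloud(c); q=P[(P[...,2]>.088)&(P[...,2]<.1175)&(np.hypot(P[...,0]-.528,P[...,1]+.2688)<.04)]
print(len(q),q[:,2].max(),cv2.minEnclosingCircle((q[:,:2]*1000).astype(np.float32)))
```

```text
pos [ 0.4779 -0.1887  0.2391] Y 103.99 tilt [-0.     0.001 -1.   ] q6 -2.42 t 4.35 shift cm [ 0.1  -0.01 -0.09] twist -0.01 F [ 1.2   0.26 -4.8 ] open 0.24 gf 59.8
ring [ 0.4725 -0.1896] r 32.33465576171875 z [0.2271 0.2316 0.2428] end 0.1121 handle z 0.2317 yaw -165.66 off mm -0.45 cen [-0.5 -0.5 -0.4 -0.5 -0.7 -0.6 -0.8 -0.3  nan  nan  nan  nan  nan]
2742 0.1108846454565868 ((527.5917358398438, -268.06048583984375), 26.651025772094727)
```

View pics/w2.png

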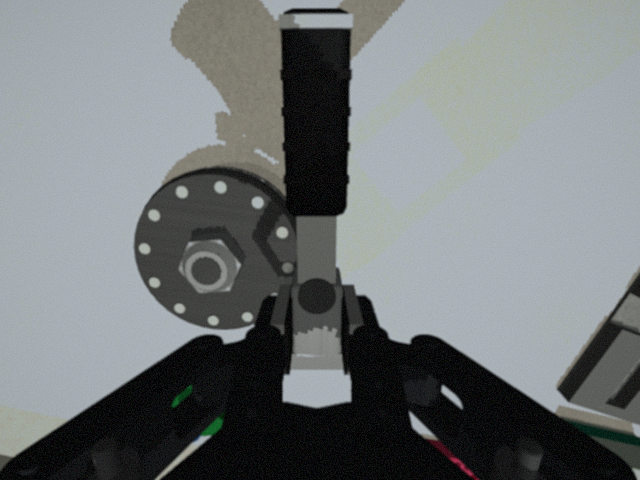

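The nut is clear at (208,268), corners visible; wrench is held straight in the jaws. Fitting the hex phase.

```bash
cat > nut.py <<'E'
from h import *
def nut(c,guess=(.528,-.2685),zl=(.091,.117)):
    P=cloud(c).reshape(-1,3); P=P[c['depth'].ravel()>.05]
    g=np.array(guess)
    q=P[(P[:,2]>zl[0])&(P[:,2]<zl[1])&(np.hypot(*(P[:,:2]-g).T)<.033)]
    (x,y),r=cv2.minEnclosingCircle((q[:,:2]*1000).astype(np.float32)); C=np.array([x,y])/1000
    d=q[:,:2]-C; 
    # support function of hexagon: best 3-flat directions = minimal mean width
    a=np.radians(np.arange(0,60,.5)); w=[np.mean([np.percentile(d@v,99.5)-np.percentile(d@v,.5) for v in [np.array([np.cos(t+k),np.sin(t+k)]) for k in np.radians([0,60,120])]]) for t in a]
    w=np.array(w)*1000; z=np.sum(w*np.exp(6j*a)); ph=np.degrees(np.angle(-z))/6
    t1=P[(P[:,2]>.1035)&(np.hypot(*(P[:,:2]-C).T)<.03)&(P[:,2]<.12)]
    print('nut C',C.round(4),'r',round(r,2),'flat dir mod60',round(ph%60,1),'argmin',np.argmin(w)*.5,'w',w.min().round(1),w.max().round(1),'topz',np.percentile(t1[:,2],[50,90]).round(4),'topC',cv2.minEnclosingCircle((t1[:,:2]*1000).astype(np.float32)))
if __name__=='__main__':
    for f in ['w2','top0','scene0']:
        d=np.load(f+'.npz'); c={k:(d[k] if d[k].ndim else float(d[k])) for k in d.files}; nut(c)
E
python3 nut.py
```

```text
nut C [ 0.5276 -0.2681] r 26.65 flat dir mod60 18.8 argmin 19.0 w 45.9 49.8 topz [0.108  0.1093] topC ((527.1697387695312, -267.5129089355469), 20.597869873046875)
nut C [ 0.5275 -0.2704] r 26.79 flat dir mod60 20.0 argmin 17.5 w 45.6 48.9 topz [0.1083 0.1112] topC ((529.02978515625, -268.9329833984375), 24.513004302978516)
nut C [ 0.5287 -0.2675] r 26.52 flat dir mod60 15.3 argmin 17.0 w 46.2 48.2 topz [0.109  0.1111] topC ((529.0980224609375, -266.3420715332031), 21.152910232543945)
```

>>> servo_tool([
  [[0, -1, 0, 8, 1], [0, -2, 0, 16, 1], [0, -3, 0, 24, 1], [0, -4, 0, 32, 1], [-0.05, -4.8, 0, 40, 1]],
])

```text
time_s: 4.9
eef_pos: [0.4908, -0.235, 0.2391]
eef_rot: [-0.0, 0.227, 0.974, 0.0]
wrist_force: [0.8, -0.5, -4.2]
opening: 0.239
grasp_force: 59.8
```

>>> servo_tool([
  [[0, 0, 1, 8, 1], [0, 0, 3, 15.5, 1], [0, 0, 6, 15.5, 1], [0, 0, 8.4, 15.5, 1], [0, 0, 8.9, 15.5, 1]],
])

```text
time_s: 5.4
eef_pos: [0.4888, -0.2332, 0.147]
eef_rot: [-0.003, 0.353, 0.935, 0.001]
wrist_force: [-0.5, 0.0, -3.8]
opening: 0.237
grasp_force: 59.7
```

>>> servo_tool([
  [[0, 0, 0, 0, 1], [0, 0, 0, 0, 1], [0, 0, 0, 0, 1]],
])

```text
time_s: 5.7
eef_pos: [0.4912, -0.2364, 0.152]
eef_rot: [0.001, 0.354, 0.935, -0.0]
wrist_force: [0.0, 0.3, -4.0]
opening: 0.239
grasp_force: 59.7
```

Run:
```python
from w import *
goto(.4902,-.2352,.107,48.5)
p,M=pose(); u=M[:2,0]
for n in ['top','scene']:
    c=cam(n); save('h_'+n,c); np.savez('h_'+n+'.npz',**c)
    wrench(c,p[:2]-.05*u,.133,.16,138.5)
im=[cv2.resize(cv2.imread(f'pics/h_{n}.png')[y:y+130,x:x+130],(400,400)) for n,x,y in [('top',370,215),('scene',150,90)]]
cv2.imwrite('pics/h.png',np.hstack(im))
```

```text
pos [ 0.4912 -0.2364  0.152 ] Y 48.53 tilt [ 0.002 -0.002 -1.   ] q6 -1.51 t 5.7 shift cm [0.17 0.03 4.5 ] twist 0.03 F [ 0.03  0.32 -3.97] open 0.239 gf 59.7
ring [ 0.5451 -0.2532] r 21.47443199157715 z [0.1393 0.1446 0.1471] end 0.1686 handle z 0.1436 yaw 146.53 off mm -1.5 cen [ nan  4.7  nan  nan  nan  nan 14.8 16.1 16.6 17.9 18.6 19.3 21. ]
ring [ 0.5298 -0.2677] r 38.41291427612305 z [0.1359 0.1441 0.1466] end 0.1683 handle z 0.1434 yaw 143.07 off mm -10.37 cen [ -4.6 -18.2  -9.2   2.4   2.4   0.6   0.2   0.1  -0.2   0.    0.3  -0.4
   0.6]
```

View pics/h.png

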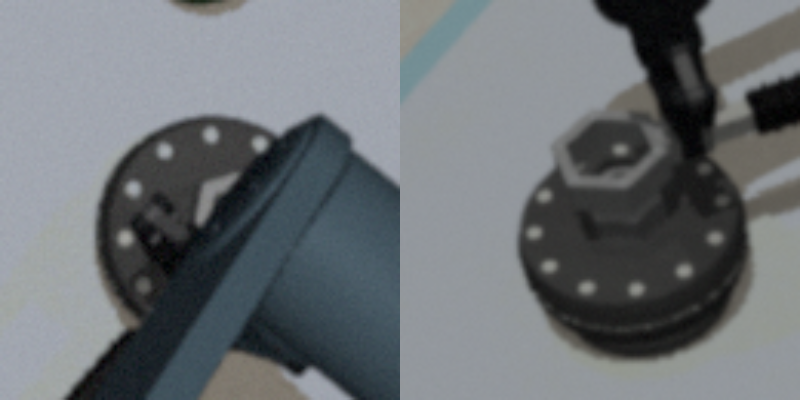

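Scene view shows the ring directly over the nut (ring centre within ~1 mm of that view's nut position, flats aligned). Descending.

>>> servo_tool([
  [[0, 0, 0.8, 0, 1], [0, 0, 1.6, 0, 1], [0, 0, 2.4, 0, 1], [0, 0, 3.2, 0, 1], [0, 0, 3.8, 0, 1]],
])

```text
time_s: 6.3
eef_pos: [0.4896, -0.2356, 0.111]
eef_rot: [-0.001, 0.354, 0.935, 0.0]
wrist_force: [0.3, 0.0, -3.9]
opening: 0.244
grasp_force: 59.9
```

>>> servo_tool([
  [[0, 0, 0.3, 0, 1], [0, 0, 0.3, 0, 1], [0, 0, 0.3, 0, 1]],
])

```text
time_s: 6.6
eef_pos: [0.4901, -0.2359, 0.1095]
eef_rot: [-0.0, 0.354, 0.935, -0.0]
wrist_force: [-3.3, 2.1, -0.1]
opening: 0.241
grasp_force: 60.4
```

Run:
```python
from w import *
goto(.4902,-.2352,.107,48.5)
p,M=pose(); u=M[:2,0]
c=cam('scene'); save('s2',c); wrench(c,p[:2]-.05*u,.094,.111,138.5)
```

```text
pos [ 0.4901 -0.2359  0.1095] Y 48.5 tilt [-0. -0. -1.] q6 -1.51 t 6.6 shift cm [0.04 0.06 0.25] twist 0.0 F [-3.31  2.09 -0.12] open 0.241 gf 60.4
ring [ 0.5285 -0.2669] r 39.014434814453125 z [0.0989 0.1031 0.1092] end 0.1666 handle z 0.1018 yaw 144.11 off mm -12.16 cen [ -4.6 -19.5 -10.5   0.7   2.1   1.4   1.3   1.1   0.9  -0.3   0.5   0.3
   2.4]
```

>>> servo_tool([
  [[0, 0, 0, 0, 0.2], [0, 0, 0, 0, -0.5], [0, 0, 0, 0, -0.5], [0, 0, 0, 0, -0.5], [0, 0, 0, 0, -0.5]],
])

```text
time_s: 7.15
eef_pos: [0.4902, -0.2361, 0.1094]
eef_rot: [0.0, 0.354, 0.935, -0.0]
wrist_force: [-0.6, -0.3, 0.5]
opening: 0.748
grasp_force: 0.0
```

Run:
```python
from w import *
a=np.radians(138.5); goto(.5276+.145*np.cos(a),-.2683+.145*np.sin(a),.1,48.5)
p,M=pose(); u=M[:2,0]
for n in ['scene','wrist']:
    c=cam(n); save('s3'+n,c); np.savez('s3'+n+'.npz',**c); wrench(c,p[:2]-.05*u,.094,.111,138.5)
```

```text
pos [ 0.4902 -0.2361  0.1094] Y 48.5 tilt [ 0. -0. -1.] q6 -1.51 t 7.15 shift cm [9.56 0.07 0.94] twist -0.0 F [-0.59 -0.32  0.54] open 0.748 gf 0.0
ring [ 0.5286 -0.2675] r 39.12009048461914 z [0.099  0.1032 0.1094] end 0.1672 handle z 0.1017 yaw 138.39 off mm 0.75 cen [-0.6  nan  nan  1.7  1.6  0.6  0.2  1.   1.2 -1.1  0.5  0.   0.8]
ring [ 0.5255 -0.267 ] r 37.747894287109375 z [0.0987 0.1019 0.106 ] end 0.1649 handle z 0.1017 yaw 138.69 off mm -0.12 cen [0.1 0.  0.1 0.2 0.1 0.2 0.2 0.3 0.4 0.3 0.3 0.4 0.5]
```

View pics/s3wrist.png

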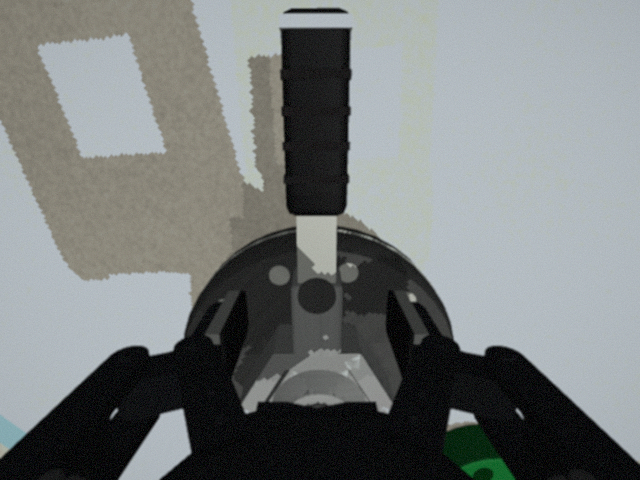

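Ring is seated, fingers open and clear, handle straight up the image; grip centred at (316,110). Slide along it and cage it.

>>> servo_tool([
  [[2, 0, 0, 0, -0.5], [5, 0, 0, 0, -0.5], [8, 0, 0, 0, -0.5], [9.5, 0, 0.4, 0, -0.5], [9.5, 0, 0.9, 0, -0.1]],
])

```text
time_s: 7.75
eef_pos: [0.4177, -0.1717, 0.1]
eef_rot: [-0.0, 0.354, 0.935, 0.0]
wrist_force: [0.1, -0.1, -0.2]
opening: 0.595
grasp_force: 0.0
```

>>> servo_tool([
  [[0, 0, 0, 0, 0.2], [0, 0, 0, 0, 0.2], [0, 0, 0, 0, 0.2], [0, 0, 0, 0, 0.2]],
])

```text
time_s: 8.15
eef_pos: [0.4194, -0.1736, 0.1004]
eef_rot: [0.0, 0.354, 0.935, -0.0]
wrist_force: [0.5, 0.8, 0.0]
opening: 0.398
grasp_force: 0.0
```

```bash
cat > turn.py <<'E'
from h import *
import sys
# poses along circle: grip at radius .145 about nut, straight to tool angle th
th0=float(sys.argv[1]); N=np.array([.5276,-.2683])
p,M=pose(); goto(*p,th0-90)
r=float(sys.argv[3]) if len(sys.argv)>3 else .145
for s in [float(x) for x in sys.argv[2].split(',')]:
    a=np.radians(th0-s); T=np.r_[N+r*np.array([np.cos(a),np.sin(a)]),p[2]]
    A0=np.radians(th0); R=np.c_[[np.cos(A0),np.sin(A0)],[np.sin(A0),-np.cos(A0)]]
    T0=N+r*np.array([np.cos(A0),np.sin(A0)]); print(s,(R.T@(T[:2]-T0)*100).round(2))
E
python3 turn.py 138.5 6,12,18,24,30
```

```text
pos [ 0.4194 -0.1736  0.1004] Y 48.48 tilt [ 0. -0. -1.] q6 -1.5 t 8.15 shift cm [0. 0. 0.] twist -0.02 F [0.52 0.81 0.  ] open 0.398 gf 0.0
6.0 [-0.08  1.52]
12.0 [-0.32  3.01]
18.0 [-0.71  4.48]
24.0 [-1.25  5.9 ]
30.0 [-1.94  7.25]
```

>>> servo_tool([
  [[-0.02, 0.76, 0, 3, 0.2], [-0.08, 1.52, 0, 6, 0.2], [-0.18, 2.27, 0, 9, 0.2], [-0.32, 3.01, 0, 12, 0.2], [-0.49, 3.75, 0, 15, 0.2]],
])

```text
time_s: 8.65
eef_pos: [0.4479, -0.1486, 0.1004]
eef_rot: [0.0, 0.474, 0.88, -0.0]
wrist_force: [-0.7, -2.1, -0.3]
opening: 0.399
grasp_force: 0.8
```

>>> servo_tool([
  [[-0.02, 0.76, 0, 3, 0.2], [-0.08, 1.52, 0, 6, 0.2], [-0.18, 2.27, 0, 9, 0.2], [-0.32, 3.01, 0, 12, 0.2], [-0.49, 3.75, 0, 15, 0.2]],
])

```text
time_s: 9.15
eef_pos: [0.4815, -0.1319, 0.1003]
eef_rot: [-0.0, 0.585, 0.811, -0.0]
wrist_force: [-1.9, -2.2, 1.0]
opening: 0.396
grasp_force: 1.3
```

>>> servo_tool([
  [[0, 0, 0, 0, 0.2], [0, 0, 0, 0, 0.2]],
])

```text
time_s: 9.35
eef_pos: [0.4814, -0.1316, 0.1002]
eef_rot: [-0.0, 0.584, 0.812, 0.0]
wrist_force: [-0.3, -0.2, -0.6]
opening: 0.399
grasp_force: 0.0
```

Run:
```python
from w import *
N=np.array([.5276,-.2683]); p,M=pose(); print('tool angle',np.degrees(np.arctan2(*(p[:2]-N)[::-1])), 'r',np.hypot(*(p[:2]-N)), 'Fy tool',M[:,1]@ctrl.get_obs()['wrist_force'])
goto(*p,18.5)
for n in ['wrist','scene']:
    c=cam(n); save('s4'+n,c); wrench(c,N,.094,.111,110)
```

```text
tool angle 108.65196282804696 r 0.14431958028761757 Fy tool -0.30138446384621215
pos [ 0.4814 -0.1316  0.1002] Y 18.59 tilt [-0.  0. -1.] q6 -0.83 t 9.35 shift cm [0. 0. 0.] twist 0.09 F [-0.25 -0.2  -0.63] open 0.399 gf 0.0Traceback (most recent call last):
  File "<stdin>", line 5, in <module>
  File "w.py", line 13, in wrench
    bc=bins+.005; ok=~np.isnan(cen); k=np.polyfit(bc[ok],np.array(cen)[ok],1)
                                       ~~~~~~~~~~^^^^^^^^^^^^^^^^^^^^^^^^^^^^
    raise TypeError("expected non-empty vector for x")
TypeError: expected non-empty vector for x
```

>>> servo_tool([
  [[-0.01, 0.42, 0, 1.7, 0.2], [-0.02, 0.84, 0, 3.3, 0.2], [-0.06, 1.26, 0, 5, 0.2], [-0.06, 1.26, 0, 5, 0.2], [-0.06, 1.26, 0, 5, 0.2]],
])

```text
time_s: 9.9
eef_pos: [0.4934, -0.1282, 0.1002]
eef_rot: [0.0, 0.619, 0.786, 0.0]
wrist_force: [0.0, -1.0, -0.5]
opening: 0.403
grasp_force: 0.1
```

>>> servo_tool([
  [[-0.01, 0.42, 0, 1.7, 0.2], [-0.02, 0.84, 0, 3.3, 0.2], [-0.06, 1.26, 0, 5, 0.2], [-0.06, 1.26, 0, 5, 0.2], [-0.06, 1.26, 0, 5, 0.2]],
])

```text
time_s: 10.4
eef_pos: [0.5059, -0.1259, 0.1003]
eef_rot: [0.0, 0.652, 0.758, 0.0]
wrist_force: [0.8, -0.3, 0.3]
opening: 0.397
grasp_force: 0.0
```

Not tight yet; continue in 5° steps.

>>> servo_tool([
  [[-0.01, 0.42, 0, 1.7, 0.2], [-0.02, 0.84, 0, 3.3, 0.2], [-0.06, 1.26, 0, 5, 0.2], [-0.06, 1.26, 0, 5, 0.2], [-0.06, 1.26, 0, 5, 0.2]],
])

```text
time_s: 10.9
eef_pos: [0.5185, -0.1246, 0.1003]
eef_rot: [0.0, 0.685, 0.729, 0.0]
wrist_force: [-0.2, 0.4, -0.5]
opening: 0.403
grasp_force: 0.0
```

>>> servo_tool([
  [[-0.01, 0.42, 0, 1.7, 0.2], [-0.02, 0.84, 0, 3.3, 0.2], [-0.06, 1.26, 0, 5, 0.2], [-0.06, 1.26, 0, 5, 0.2], [-0.06, 1.26, 0, 5, 0.2]],
])

```text
time_s: 11.4
eef_pos: [0.5297, -0.1241, 0.1]
eef_rot: [-0.001, 0.716, 0.698, -0.001]
wrist_force: [-6.3, 1.1, 4.2]
opening: 0.398
grasp_force: 3.0
```

>>> servo_tool([
  [[-0.01, 0.42, 0, 1.7, 0.2], [-0.02, 0.84, 0, 3.3, 0.2], [-0.06, 1.26, 0, 5, 0.2], [-0.06, 1.26, 0, 5, 0.2], [-0.06, 1.26, 0, 5, 0.2]],
])

```text
time_s: 11.9
eef_pos: [0.5415, -0.1248, 0.0998]
eef_rot: [-0.002, 0.746, 0.666, -0.001]
wrist_force: [-8.3, -0.1, 4.7]
opening: 0.399
grasp_force: 4.3
```

Run:
```python
from h import *
N=np.array([.5276,-.2683]); p,M=pose(); goto(*p,0)
c=cam('scene'); save('s5',c); np.savez('s5.npz',**c)
w=cam('wrist'); save('s5w',w); np.savez('s5w.npz',**w)
a=cv2.resize(c['pixels'][60:240,130:370],(533,400)); b=cv2.resize(w['pixels'],(533,400)); cv2.imwrite('pics/s5c.png',cv2.resize(np.hstack([a,b]),(800,300))[:,:,::-1])
```

```text
pos [ 0.5415 -0.1248  0.0998] Y -6.42 tilt [-0.005  0.001 -1.   ] q6 -0.33 t 11.9 shift cm [0. 0. 0.] twist -6.42 F [-8.3  -0.1   4.66] open 0.399 gf 4.3
```

View pics/s5c.png

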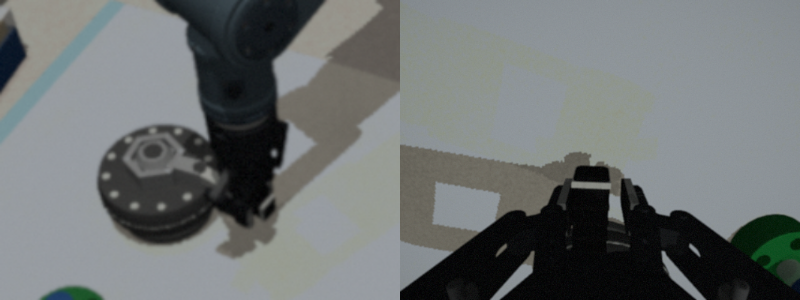

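The scene crop shows the ring seated on the nut with the gripper at the handle; force suggests breakaway. Measuring the bend from ring hex phase and handle end.

```bash
cat > bend.py <<'E'
from h import *
N=np.array([.5276,-.2683])
def L(f):
    d=np.load(f+'.npz'); return {k:(d[k] if d[k].ndim else float(d[k])) for k in d.files}
def hexph(c):
    P=cloud(c).reshape(-1,3); d=P[:,:2]-N; rr=np.hypot(*d.T); q=(P[:,2]>.095)&(P[:,2]<.108)&(rr<.05)
    P=P[q];(x,y),r=cv2.minEnclosingCircle((P[np.hypot(*(P[:,:2]-N).T)<.042][:,:2]*1000).astype(np.float32)); C=np.array([x,y])/1000
    d=P[:,:2]-C; rr=np.hypot(*d.T); ph=np.arctan2(d[:,1],d[:,0]); o=rr<.0405; d=d[o]
    a=np.radians(np.arange(0,60,.5)); w=np.array([np.median([np.percentile(d@v,99)-np.percentile(d@v,1) for v in [np.array([np.cos(t+k),np.sin(t+k)]) for k in np.radians([0,60,120])]]) for t in a])*1000
    print('ringC',C.round(4),'r',round(r,1),'z',np.median(P[:,2]).round(4),'flat mod60',a[np.argmin(w)]*57.3,np.degrees(np.angle(-np.sum(w*np.exp(6j*a))))/6%60,w.min(),w.max())
def end(w,guess):
    P=cloud(w); hsv=w['pixels'].astype(int).min(2)
    d=P[...,:2]-guess; m=(P[...,2]>.09)&(P[...,2]<.112)&(np.hypot(d[...,0],d[...,1])<.06)
    return P[m],w['pixels'][m]
if __name__=='__main__':
    hexph(L('s5')); w=L('s5w'); p,M=pose()
    Q,col=end(w,p[:2]); x=(Q[:,:2]-p[:2])@M[:2,0]; y=(Q[:,:2]-p[:2])@M[:2,1]
    print(len(Q)); 
    br=col.min(1)>110
    print('stripe',br.sum(),Q[br].mean(0).round(4), 'maxx',x.max())
    for b in np.arange(-.02,.04,.005):
        s=(x>=b)&(x<b+.005); print(round(b,3),s.sum(),(np.array([y[s].min(),y[s].max()])*1000).round(1) if s.sum() else '')
E
python3 bend.py
```

```text
ringC [ 0.528  -0.2657] r 39.2 z 0.1026 flat mod60 32.5023939952644 35.29052294536277 67.78723149778402 71.61093033187524
9869
stripe 531 [ 0.5391 -0.1071  0.1017] maxx 0.02362034592880526
-0.02 555 [-17.8   5.8]
-0.015 550 [-17.6  19. ]
-0.01 774 [-19.1  17. ]
-0.005 714 [-18.5  18.3]
0.0 846 [-17.8  18. ]
0.005 1425 [-31.4  30.4]
0.01 1690 [-24.3  23.5]
0.015 822 [-16.9   7.6]
0.02 926 [-16.6   6.7]
0.025 0 
0.03 0 
0.035 0
```

>>> servo_tool([
  [[0, 0.32, 0, 1.2, 0.2], [-0.02, 0.63, 0, 2.5, 0.2], [-0.02, 0.63, 0, 2.5, 0.2], [-0.02, 0.63, 0, 2.5, 0.2], [-0.02, 0.63, 0, 2.5, 0.2]],
])

```text
time_s: 12.5
eef_pos: [0.5474, -0.1257, 0.0998]
eef_rot: [-0.002, 0.76, 0.65, -0.002]
wrist_force: [-8.6, 1.1, 5.7]
opening: 0.395
grasp_force: 4.6
```

>>> servo_tool([
  [[-0.02, -0.76, 0, -3, 0.2], [-0.08, -1.52, 0, -6, 0.2], [-0.18, -2.27, 0, -9, 0.2], [-0.32, -3.01, 0, -12, 0.2], [-0.49, -3.75, 0, -15, 0.2]],
])

```text
time_s: 13.0
eef_pos: [0.5118, -0.1252, 0.1004]
eef_rot: [0.0, 0.668, 0.744, 0.0]
wrist_force: [0.8, -0.1, 0.0]
opening: 0.399
grasp_force: 0.7
```

>>> servo_tool([
  [[-0.01, -0.5, 0, -2, 0.2], [-0.04, -1, 0, -4, 0.2], [-0.08, -1.52, 0, -6, 0.2], [-0.08, -1.52, 0, -6, 0.2], [-0.08, -1.52, 0, -6, 0.2]],
])

```text
time_s: 13.5
eef_pos: [0.4972, -0.1277, 0.1005]
eef_rot: [0.0, 0.63, 0.777, 0.0]
wrist_force: [-0.0, 0.4, -0.9]
opening: 0.397
grasp_force: 0.0
```

Run:
```python
from w import *
from bend import hexph
N=np.array([.5276,-.2683]); p,M=pose(); goto(*p,12)
c=cam('scene'); hexph(c); save('s6',c); np.savez('s6.npz',**c)
w=cam('wrist');save('s6w',w); np.savez('s6w.npz',**w); wrench(c,N,.096,.109,100)
```

```text
pos [ 0.4972 -0.1277  0.1005] Y 11.97 tilt [ 0.001 -0.    -1.   ] q6 -0.69 t 13.5 shift cm [0. 0. 0.] twist -0.03 F [-0.01  0.44 -0.9 ] open 0.397 gf 0.0
ringC [ 0.5279 -0.2665] r 40.3 z 0.1026 flat mod60 41.00302011710278 41.78809382566753 68.44413402597405 71.89377282795775
ring [ 0.5288 -0.2677] r 39.60673522949219 z [0.0993 0.1028 0.1071] end 0.1672 handle z 0.1013 yaw 100.58 off mm -0.5 cen [-0.9 -0.9  0.5  1.4  0.8  0.3  1.5  1.3  nan  nan -1.5  1.9  1.3]
```

>>> servo_tool([
  [[0, 0, -0.4, 0, -0.5], [0, 0, -0.9, 0, -0.5], [-1, 0, -0.9, 0, -0.5], [-4, 0.1, -0.9, 1.5, -0.5], [-7, 0.2, -0.9, 1.5, -0.5]],
])

```text
time_s: 14.1
eef_pos: [0.5141, -0.1967, 0.1097]
eef_rot: [0.0, 0.639, 0.769, -0.0]
wrist_force: [0.7, 1.0, -0.7]
opening: 0.751
grasp_force: 0.0
```

>>> servo_tool([
  [[-2, 0, 0, 0, -0.5], [-2.4, 0, 0, 0, -0.5], [-2.4, 0, 0, 0, -0.5], [-2.4, 0, 0, 0, 0.2], [-2.4, 0, 0, 0, 0.2]],
])

```text
time_s: 14.6
eef_pos: [0.5176, -0.218, 0.1091]
eef_rot: [-0.0, 0.639, 0.769, 0.0]
wrist_force: [0.6, -0.0, -0.5]
opening: 0.417
grasp_force: 0.0
```

Run:
```python
from w import *
N=np.array([.5276,-.2683]); a=np.radians(100.5); goto(N[0]+.05*np.cos(a),N[1]+.05*np.sin(a),.1085,10.5)
w=cam('wrist');wrench(w,N,.096,.109,100.5)
```

```text
pos [ 0.5176 -0.218   0.1091] Y 10.55 tilt [-0.001  0.001 -1.   ] q6 -0.79 t 14.6 shift cm [-0.12  0.06  0.06] twist 0.05 F [ 0.57 -0.02 -0.51] open 0.417 gf 0.0
ring [ 0.52   -0.2325] r 38.67498016357422 z [0.0992 0.102  0.1055] end 0.1313 handle z 0.1017 yaw 101.12 off mm -1.83 cen [-1.4 -1.  -1.2 -1.1 -1.1 -0.7 -0.7 -0.6 -0.5 -0.3  nan  nan  nan]
```

>>> servo_tool([
  [[0, 0, 0, -0.5, 1], [0, 0, 0, -0.5, 1], [0, 0, 0, -0.5, 1], [0, 0, 0, -0.5, 1], [0, 0, 0, -0.5, 1]],
])

```text
time_s: 15.15
eef_pos: [0.5183, -0.2186, 0.1097]
eef_rot: [-0.0, 0.636, 0.772, 0.0]
wrist_force: [0.9, 4.5, 6.8]
opening: 0.244
grasp_force: 60.1
```

>>> servo_tool([
  [[0, 0, -0.5, 0, 1], [0, 0, -1, 0, 1], [0, 0, -1.6, 0, 1], [0, 0, -2.4, 0, 1], [0, 0, -3.2, 0, 1]],
])

```text
time_s: 15.65
eef_pos: [0.5178, -0.2194, 0.1419]
eef_rot: [-0.0, 0.636, 0.772, -0.0]
wrist_force: [-0.5, 0.9, -4.3]
opening: 0.242
grasp_force: 59.1
```

>>> servo_tool([
  [[0, 0, -1.5, 0, 1], [0, 0, -4, 0, 1], [0, 0, -7, 0, 1], [0, 0, -10, 0, 1], [0, 0, -12, 0, 1]],
])

```text
time_s: 16.15
eef_pos: [0.5186, -0.2197, 0.2652]
eef_rot: [0.002, 0.636, 0.772, 0.0]
wrist_force: [-0.6, -0.6, -4.1]
opening: 0.238
grasp_force: 59.2
```

Run:
```python
from w import *
import nut
goto(.5,.1,.26,-80)
c=cam('scene'); save('s7',c); nut.nut(c)
p,M=pose(); wrench(c,p[:2]-.05*M[:2,0],p[2]-.025,p[2]+.0,101)
```

```text
pos [ 0.5186 -0.2197  0.2652] Y 11.0 tilt [ 0.003 -0.003 -1.   ] q6 -0.8 t 16.15 shift cm [31.74  4.27  0.43] twist 91.0 F [-0.65 -0.62 -4.13] open 0.238 gf 59.2
nut C [ 0.5287 -0.2669] r 27.12 flat dir mod60 43.1 argmin 42.5 w 45.9 49.6 topz [0.1089 0.1112] topC ((530.5692138671875, -264.42694091796875), 22.102670669555664)
ring [ 0.5295 -0.27  ] r 39.04545974731445 z [0.2461 0.2561 0.2592] end 0.1694 handle z 0.2565 yaw 106.12 off mm -11.31 cen [-19.4  -5.   -3.4   0.3   0.2  -0.1  -0.1   0.3   0.6   0.7   0.    0.6
   0.5]
```

>>> servo_tool([
  [[4, 0.6, -0.8, 0, 1], [8.5, 1.2, -1.6, 0, 1], [13, 1.8, -2.4, 0, 1], [17.5, 2.5, -3.2, 0, 1], [22, 3.1, -4, 0, 1]],
])

```text
time_s: 16.7
eef_pos: [0.5058, 0.0043, 0.3018]
eef_rot: [0.0, 0.636, 0.771, 0.0]
wrist_force: [0.8, 0.6, -3.6]
opening: 0.243
grasp_force: 59.2
```

>>> servo_tool([
  [[4, 0.5, -0.5, 8, 1], [7, 1, -1, 16, 1], [10, 1.4, -1.5, 24, 1], [12, 1.7, -2, 32, 1], [13.4, 1.9, -2.5, 40, 1]],
])

```text
time_s: 17.2
eef_pos: [0.4989, 0.1395, 0.3266]
eef_rot: [-0.0, 0.863, 0.506, 0.0]
wrist_force: [0.3, 0.3, -3.2]
opening: 0.238
grasp_force: 59.3
```

>>> servo_tool([
  [[0, 0, 0, 8, 1], [0, 0, 0, 16, 1], [0, 0, 0, 24, 1], [0, 0, 0, 32, 1], [0, 0, 0, 40, 1]],
])

```text
time_s: 17.7
eef_pos: [0.4992, 0.1378, 0.3263]
eef_rot: [0.0, 0.984, 0.179, -0.0]
wrist_force: [-0.1, 1.2, -2.8]
opening: 0.24
grasp_force: 59.2
```

>>> servo_tool([
  [[0, 0, 0, 8, 1], [0, 0, 0, 16, 1], [0, 0, 0, 24, 1], [0, 0, 0, 27.4, 1], [0, 0, 0, 27.4, 1]],
])

```text
time_s: 18.2
eef_pos: [0.4992, 0.1378, 0.3263]
eef_rot: [0.0, 0.998, -0.056, -0.0]
wrist_force: [-0.2, -0.8, -4.5]
opening: 0.24
grasp_force: 59.2
```

>>> servo_tool([
  [[0, 0, 0, 0, 1], [0, 0, 0, 0, 1]],
])

```text
time_s: 18.4
eef_pos: [0.4994, 0.1378, 0.3263]
eef_rot: [0.0, 0.998, -0.055, -0.0]
wrist_force: [-0.2, 0.7, -3.6]
opening: 0.24
grasp_force: 59.2
```

Run:
```python
from w import *
goto(.5121,.2564,.05,-96.4)
for n in ['wrist','top','scene']:
    c=cam(n); save('t_'+n,c); np.savez('t_'+n+'.npz',**c)
```

```text
pos [0.4994 0.1378 0.3263] Y -96.33 tilt [-0. -0. -1.] q6 1.72 t 18.4 shift cm [ -0.04 -11.92  27.63] twist 0.07 F [-0.16  0.75 -3.61] open 0.24 gf 59.2
```

View pics/t_wrist.png

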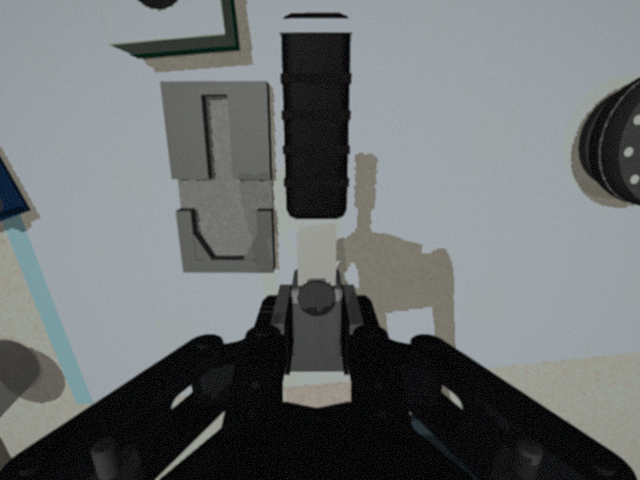

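Tray fully visible: corners about (162,82), (268,82), (275,270), (183,270); handle slot at (216,140), ring recess around (232,225).

```bash
cat > tray.py <<'E'
from bend import L
from h import *
def tray(c,name):
    P=cloud(c).reshape(-1,3); P=P[(c['depth'].ravel()>.05)]
    d=P[:,:2]-[.527,.2548]; a=np.radians(-6.4); 
    for _ in range(3):
        u=np.array([np.cos(a),np.sin(a)]); n=np.array([-u[1],u[0]])
        D=P[:,:2]-([.527,.2548] if _==0 else C)
        m=(abs(D@u)<.13)&(abs(D@n)<.072)&(P[:,2]>.016)&(P[:,2]<.032)
        (x,y),(w,h),an=cv2.minAreaRect((P[m][:,:2]*1000).astype(np.float32)); C=np.array([x,y])/1000
        a=np.radians(min([an,an+90,an-90,an-180],key=lambda t:abs(t+6.4)))
    D=P[:,:2]-C; X,Yn,Z=D@u,D@n,P[:,2]
    print(name,'C',C.round(4),'size',round(w,1),round(h,1),'yaw',np.degrees(a).round(2),'top z',np.median(P[m][:,2]).round(4))
    lo=(Z>-.004)&(Z<.014)&(abs(Yn)<.058)
    # slot: centre across
    s=lo&(X>.02)&(X<.098); print('  slot n: ',(np.percentile(Yn[s],[1,50,99])*1000).round(1),'floor',np.median(Z[s]).round(4))
    r=lo&(X<-.04)&(X>-.115)&(abs(Yn)<.05); print('  ring X:',(np.percentile(X[r],[.5])*1000).round(1),'n',(np.percentile(Yn[r],[1,99])*1000).round(1),'floor',np.median(Z[r]).round(4)); s2=lo&(abs(Yn)<.01)&(X>.0); print('  slot end X',(np.percentile(X[s2],[99])*1000).round(1))
    return C,a
if __name__=='__main__':
    for f in ['t_wrist','t_top','t_scene','top0']: tray(L(f),f)
E
python3 tray.py
```

```text
t_wrist C [0.5273 0.2569] size 125.5 240.2 yaw -6.64 top z 0.0238
  slot n:  [-10.8   3.3  15.9] floor 0.0061
  ring X: [-101.4] n [-38.1  42.4] floor 0.0058
  slot end X [154.4]
t_top C [0.5273 0.2547] size 121.8 241.6 yaw -6.17 top z 0.023
  slot n:  [-11.3   3.9  14.9] floor 0.0057
  ring X: [-102.6] n [-22.2  22.2] floor 0.0056
  slot end X [420.6]
t_scene C [0.5265 0.2565] size 125.4 245.5 yaw -6.3 top z 0.0249
  slot n:  [-15.9  -0.5  15.2] floor 0.0069
  ring X: [-102.9] n [-41.7  42. ] floor 0.0075
  slot end X [423.8]
top0 C [0.527  0.2532] size 126.3 241.4 yaw -6.62 top z 0.0231
  slot n:  [-10.2   4.4  17.4] floor 0.0052
  ring X: [-102.1] n [-35.8  42.8] floor 0.0052
  slot end X [419.2]
```

>>> servo_tool([
  [[0, -3, 1, 0.1, 1], [0, -7, 4, 0.1, 1], [-0.1, -11, 8, 0.1, 1], [-0.1, -12.1, 12, 0.1, 1], [-0.1, -12.1, 16, 0.1, 1]],
])

```text
time_s: 19.05
eef_pos: [0.5116, 0.2606, 0.1646]
eef_rot: [-0.0, 0.998, -0.055, 0.0]
wrist_force: [-0.7, -0.6, -4.5]
opening: 0.243
grasp_force: 59.6
```

>>> servo_tool([
  [[0, 0, 4, 0, 1], [0, 0, 7, 0, 1], [0, 0, 8.3, 0, 1], [0, 0, 8.3, 0, 1], [0, 0, 8.3, 0, 1]],
])

```text
time_s: 19.55
eef_pos: [0.5132, 0.2585, 0.0847]
eef_rot: [-0.0, 0.998, -0.057, 0.001]
wrist_force: [0.5, 0.9, -3.3]
opening: 0.244
grasp_force: 59.6
```

>>> servo_tool([
  [[0, 0, 0, 0, 1], [0, 0, 0, 0, 1], [0, 0, 0, 0, 1]],
])

```text
time_s: 19.85
eef_pos: [0.5128, 0.2584, 0.0846]
eef_rot: [-0.0, 0.998, -0.057, 0.001]
wrist_force: [-0.1, 0.1, -4.8]
opening: 0.238
grasp_force: 59.7
```

Run:
```python
from w import *
from tray import tray
goto(.5121,.2582,.037,-96.5)
p,M=pose()
ims=[]
for n in ['wrist','scene','top']:
    c=cam(n); save('u_'+n,c); np.savez('u_'+n+'.npz',**c)
    try: wrench(c,p[:2]-.05*M[:2,0],p[2]-.018,p[2]+.004,-6.5)
    except Exception as e: print(n,e)
    try: tray(c,n)
    except Exception as e: print(n,e)
a=cv2.imread('pics/u_wrist.png'); b=cv2.resize(cv2.imread('pics/u_scene.png')[190:340,385:545],(512,480)); cv2.imwrite('pics/u.png',cv2.resize(np.hstack([a,b]),(800,333)))
```

```text
pos [0.5128 0.2584 0.0846] Y -96.5 tilt [ 0.002  0.001 -1.   ] q6 1.94 t 19.85 shift cm [-0.08  0.03  4.76] twist -0.0 F [-0.11  0.09 -4.78] open 0.238 gf 59.7
ring [0.5165 0.2587] r 32.431640625 z [0.0725 0.0767 0.0811] end 0.1119 handle z 0.0768 yaw -6.39 off mm -0.07 cen [ 0.1 -0.  -0.   0.2  0.1  0.1  0.2  0.1  nan  nan  nan  nan  nan]
wrist C [0.5294 0.2563] size 125.1 236.9 yaw -6.61 top z 0.0239
wrist index -1 is out of bounds for axis 0 with size 0
ring [0.4612 0.2643] r 37.35395431518555 z [0.076  0.0777 0.0798] end 0.1688 handle z 0.0772 yaw -5.93 off mm -0.35 cen [-0.4  0.  -0.1  0.7  0.7  1.6  0.8  0.8  0.8  1.   1.1  0.8  1.1]
scene C [0.533  0.2557] size 125.7 231.5 yaw -6.46 top z 0.025
  slot n:  [-15.8   0.6  15.4] floor 0.0068
  ring X: [-107.] n [-43.8  44.8] floor 0.0072
  slot end X [417.4]
ring [0.4619 0.2458] r 31.82221031188965 z [0.0711 0.0755 0.0782] end 0.1649 handle z 0.0748 yaw -4.93 off mm 12.66 cen [ nan  nan  nan 11.9 16.  16.4 16.5 16.5 16.1 16.4 17.  16.1 16.6]
top C [0.527  0.2531] size 126.7 241.5 yaw -6.62 top z 0.0231
  slot n:  [-10.5  -4.6   4.5] floor 0.0054
  ring X: [-102.2] n [-37.3   6.2] floor 0.0054
  slot end X [420.4]
```

View pics/u.png

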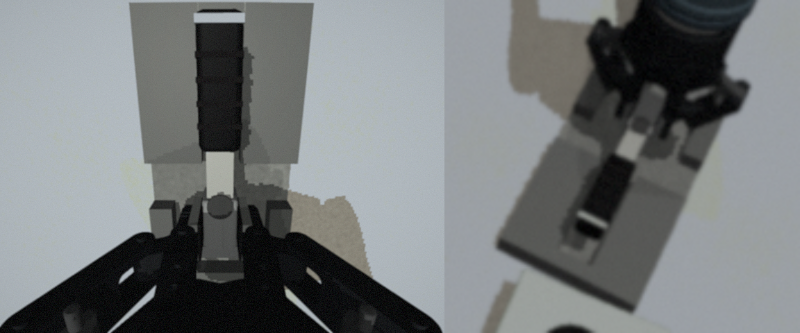

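Both views show the wrench centred over its recess (scene ring (0.4612, 0.2643) versus head (0.462, 0.264)). Lower slowly.

>>> servo_tool([
  [[0, 0, 0.8, 0, 1], [0, 0, 1.6, 0, 1], [0, 0, 2.4, 0, 1], [0, 0, 3.2, 0, 1], [0, 0, 3.8, 0, 1]],
])

```text
time_s: 20.5
eef_pos: [0.5114, 0.258, 0.0439]
eef_rot: [0.0, 0.998, -0.057, -0.001]
wrist_force: [0.2, 0.0, -3.7]
opening: 0.238
grasp_force: 59.8
```

>>> servo_tool([
  [[0, 0, 0.2, 0, 1], [0, 0, 0.4, 0, 1], [0, 0, 0.6, 0, 1], [0, 0, 0.6, 0, 1], [0, 0, 0.6, 0, 1]],
])

```text
time_s: 21.0
eef_pos: [0.5122, 0.2583, 0.0395]
eef_rot: [-0.0, 0.998, -0.057, 0.0]
wrist_force: [-0.1, -0.1, -3.9]
opening: 0.236
grasp_force: 59.7
```

Run:
```python
from w import *
goto(.5121,.2582,.0376,-96.5)
p,M=pose()
for n in ['wrist','scene']:
    c=cam(n); wrench(c,p[:2]-.05*M[:2,0],p[2]-.016,p[2]+.004,-6.5)
```

```text
pos [0.5122 0.2583 0.0395] Y -96.5 tilt [ 0.  0. -1.] q6 1.94 t 21.0 shift cm [-0.01  0.01  0.19] twist 0.0 F [-0.09 -0.08 -3.95] open 0.236 gf 59.7
ring [0.4506 0.2655] r 49.86051940917969 z [0.0237 0.0241 0.0248] end 0.175 handle z 0.0303 yaw -6.69 off mm 0.46 cen [ 0.3  0.3  0.4  0.4 -0.   0.  -0.  -0.  -0.   0.  -0.   0.   0. ]
ring [0.4556 0.2633] r 41.65507888793945 z [0.0292 0.0326 0.0348] end 0.1749 handle z 0.0292 yaw -6.83 off mm 0.78 cen [ 1.   1.4  1.4 -2.2  0.  -0.1  0.   0.2  0.6 -0.1 -0.1  0.   0.1]
```

>>> servo_tool([
  [[0, 0, 0.1, 0, 1], [0, 0, 0.2, 0, 1], [0, 0, 0.25, 0, 1], [0, 0, 0.25, 0, 1], [0, 0, 0.25, 0, 1]],
])

```text
time_s: 21.6
eef_pos: [0.5122, 0.2583, 0.0377]
eef_rot: [0.0, 0.998, -0.057, 0.0]
wrist_force: [-4.1, -0.8, 5.3]
opening: 0.239
grasp_force: 60.9
```

>>> servo_tool([
  [[0, 0, 0, 0, 0.2], [0, 0, 0, 0, 0], [0, 0, 0, 0, 0], [0, 0, 0, 0, 0], [0, 0, -0.5, 0, 0]],
])

```text
time_s: 22.1
eef_pos: [0.5115, 0.258, 0.0413]
eef_rot: [0.0, 0.998, -0.057, -0.001]
wrist_force: [0.1, 0.6, -0.0]
opening: 0.5
grasp_force: 0.0
```

>>> servo_tool([
  [[0, 0, -2, 0, 0], [0, 0, -5, 0, 0], [0, 0, -9, 0, 0], [0, 0, -13, 0, 0], [0, 0, -15, 0, 0]],
])

```text
time_s: 22.6
eef_pos: [0.5137, 0.2587, 0.1963]
eef_rot: [-0.001, 0.998, -0.057, 0.003]
wrist_force: [0.2, -0.1, -0.5]
opening: 0.502
grasp_force: 0.0
```

>>> servo_tool([
  [[-3, 0, 0, 0, 0], [-6, 0, 0, 0, 0], [-6, 0, 0, 0, 0]],
])

```text
time_s: 22.9
eef_pos: [0.4492, 0.2654, 0.1918]
eef_rot: [0.0, 0.998, -0.056, -0.001]
wrist_force: [0.4, -0.7, -0.1]
opening: 0.499
grasp_force: 0.0
```

Run:
```python
from w import *
goto(.5121,.2582,.0376,-96.5)
ims=[]
for n in ['wrist','scene']:
    c=cam(n); save('v_'+n,c); wrench(c,(.4624,.2639),.0265,.036,-6.5)
```

```text
pos [0.4492 0.2654 0.1918] Y -96.41 tilt [-0.002 -0.    -1.   ] q6 1.99 t 22.9 shift cm [6.36e+00 1.00e-02 1.54e+01] twist 0.09 F [ 0.43 -0.72 -0.09] open 0.499 gf 0.0
ring [0.4616 0.2646] r 38.34358215332031 z [0.0289 0.0298 0.0307] end 0.157 handle z 0.0298 yaw -8.02 off mm 2.0 cen [-0.2 -0.1 -0.1 -0.1 -0.1 -0.1 -0.   0.2  0.3  0.3  0.  -7.7  nan]
ring [0.4614 0.2645] r 49.5338020324707 z [0.0275 0.0306 0.0328] end 0.1738 handle z 0.0302 yaw -6.61 off mm 0.27 cen [-0.   0.4  0.8 -0.6  0.8 -0.  -0.   0.1 -0.7  0.2 -2.1  2.1  0.1]
```

View pics/v_wrist.png

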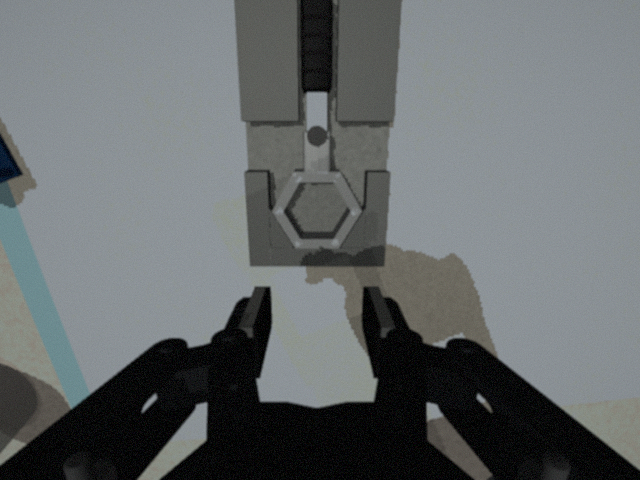

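The wrench lies home in the recess (ring at (318,210), handle straight in the slot), with its top at z ≈ 0.030 along its whole length (6 + 24 mm). The gripper is clear.

```bash
python3 -c "
from bench import ctrl; print(ctrl.hand_in())"
```

```text
the job is handed in; nothing more can be done
None
```

The job is handed in, with no verdict returned: the nut was turned tight (about 0.62 rad), the handle bent past its click point (about 0.22 rad measured, then 2.5° further, short of 0.5), and the wrench lies level and released in the tray recess.

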